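# Squeeze the spring dividers to the hole spacing of a belt template and hold them there

## Task

Pick up the spring dividers, squeeze their sprung legs until the points stand 25 mm apart like the holes of the belt template, and dip the two points into the two holes nearest the template's arrow end: in the holes but free, neither pressing on the metal nor standing on the desk below. Finish while holding them like that, squeezed, steady and off the desk, so that I can run the stop nut down; the template stays where it lies, and the awl, thread spool and eraser are left alone.

Things in the scene. Friction and masses are not known exactly. Their poses are not given: they have to be found in the camera images.
- dividers: Bare-steel spring dividers, 152 mm long, 100 g, balancing at x = 59 mm. Origin: midway between the leg pivots, at mid-height of the 10 mm tall legs, 27 mm above the point tips. x: from the bow (which reaches x = -24 mm) to the points; y: the way the legs spread, left leg +y; z up. At the start level, bow on the block, points on the desk, so the origin is 27 mm up. Left leg pivots at y = 7, right at -7 mm, about z.
- leg_left (a joint): Turn of the left (+y) leg, rad: 0 = fully open, growing as it is squeezed inwards, at most 0.16. Sprung: 5 N m/rad with preload, so the finger grip pushes back with 5 N at 0 and 10 N at 0.076; left alone it springs back to 0. The points are 44.4 mm apart with both legs at 0, and 25 mm apart with both at 0.076 (x of the tips then 128 mm).
- leg_right (a joint): The same for the right (-y) leg. The legs move separately; squeezed evenly between two fingers they share the travel about equally.
- grip_left (a point): Middle of the outer face of the left leg's finger grip, a dark ridged flat plate 32 mm long, 13 mm tall, at x = 71 mm, z = 0 in the dividers' frame. The two grips are 49 mm apart over their outsides when open; 38 mm and parallel when the points are 25 mm apart (points then 57 mm ahead of the grips). 1 mm of finger opening changes the point gap by about 1.8 mm.
- grip_right (a point): The same on the right leg. A brass screw with a knurled stop nut, 13 mm across, crosses the legs at x = 36 mm, 35 mm behind their middle; the nut stands just outside the left leg and does not hinder squeezing.
- point_left (a point): Tip of the left leg's point, which is 2.6 mm thick over its last 9 mm and points nearly straight down.
- point_right (a point): Tip of the right leg's point, the same.
- template: Belt template: loose bare-aluminium strip 189 x 38 x 6 mm, 160 g, flat on the desk; one end an arrow point, the other square with a small oblong slot. A row of five round through holes, 8.5 mm wide, 25 mm apart. Origin: underside, midway between the two holes nearest the arrow. y: along the row to the arrow (its tip at y = 61, square end at -128 mm), x across, z up.
- hole_end (a point): Centre of the hole nearest the arrow end, at the template's upper face, 6 mm above the desk (template x = 0, y = +12.5 mm).
- hole_next (a point): Centre of the next hole of the row, at the upper face (template x = 0, y = -12.5 mm).
- sanding_block: Cork sanding block 35 x 55 x 22 mm on which the dividers' bow lies; fixed to the desk. Origin: centre of its underside.
- awl: Bystander: awl with a stubby wooden handle lying on the desk, 77 x 25 mm, its thin spike standing up to 68 mm. Origin: centre of its underside.
- thread_spool: Bystander: thread spool with dark thread and wooden ends, 35 mm across, 44 mm tall, standing upright. Origin: centre of its underside.
- eraser: Bystander: white eraser 18 x 62 x 13 mm. Origin: centre of its underside.

How it is judged:
By the outcome, as a careful person would: the job done as asked, in the order asked, and still so for the second after the job is handed in, while the arm keeps its last pose, push and grip.
It also fails if it takes over 32 s, if anything falls off the work surface, if the arm or the gripper's body presses on something with over 40 N, if the wrist force passes 120 N, or if a joint passes its speed limit or range.

## Robot

A 7-joint arm with a two-finger parallel gripper is mounted at the origin on a cart in front of the work surface, level with it; the furniture and walls round the work are solid. World frame = base frame: x ahead of the robot, y to its left, z up, the work surface at z = 0. Lengths are in m, angles in rad, forces in N, time in s.
With the tool pointing down it reaches from about 0.425 to 0.95 m from the base axis. Payload 4.7 kg.
Tool frame: the origin (TCP) lies between the finger pads; the fingertips stand 25 mm ahead of it and the grasp point (between the pads) lies 6 mm ahead of it; x points along the fingers, z is the direction in which the jaws open and shut, and the axes are right-handed (so a half turn about x gives the same grasp; the last joint's range is limited). The gripper opens to 85 mm and grips with 20 to 120 N. Pads are 22 mm wide; open, the fingers measure 114 mm over their backs; the gripper's body (76 mm by 85 mm) begins 54 mm behind the grasp point. The pads swing forward as they close: fully open they stand 13 mm farther back than shut.
Start: joints at [-1.284, 0.469, -0.049, 1.532, 0.024, 1.141, -0.082], TCP at [0.21, 0.642, 0.256] pointing down, gripper open.
Joint ranges: [-2.59, 2.59], [-0.33, 1.99], [-1.39, 1.29], [0.1, 2.45], [-1.04, 4.18], [0.21, 1.99], [-2.66, 2.66]. Speed limits (rad/s): [2.57, 2.57, 3.14, 3.14, 3.14, 3.14, 3.14].

## Interface

Orientations are given as a 3x3 rotation matrix whose columns are the frame's x, y, z axes.
In Python, from rig import * gives the robot as it stands. Calls block until the motion is done:
- movep(position, orientation): joint-space move of the TCP to a pose.
- move_l(position, attitude=None, feed=0.15, until_force=None): straight line of the TCP; attitude=None keeps the orientation; feed is the mean speed in m/s. With until_force (N) it stops when the force on the tool has changed by that much, and returns True; else False.
- move_joints(angles): joint-space move.
- command_gripper(opening, newtons=None): finger opening in m; newtons is the grip in N (None keeps the last); returns when the fingers have stopped.
- sleep(seconds).
- inverse_kinematics(position, orientation): joint angles nearest the present ones, or None.
- sense(): the state.
- camera(name): name is "side" or "top" or "wrist"; returns (picture, depth): 420x560x3 uint8, red, green, blue; 420x560 float32, m along the optical axis (not along the pixel's ray), 0 where there is no reading.
- camera_params(name): a dict with "K" (3x3 intrinsics, pixels), "position" and "rotation" of the camera in the world; the wrist camera has in their place "tool_from_camera" (4x4, takes a point from camera to tool coordinates, whose origin is the TCP and whose axes are the tool frame's). Camera axes: x right, y down, z forward; pixel columns grow to the right and rows downward; lengths in m; the calibration is good to about 2 mm. The wrist camera is an equidistant fisheye: a pixel r from the principal point sees the ray r / f radians off the axis. A picture is of the moment at which its call begins: read the wrist's pose just before it. camera_params takes no time and is no camera call.
A pose or a line that the arm cannot do raises Unreachable and nothing moves.
- finish_job(): hands the job in, once; it reports no verdict.
The state is a dict: "time_s": time; "joint_pos": joint angles; "qd": joint speeds; "joint_efforts": joint torques, N m; "position": TCP position; "tcp_rot": TCP orientation; "wrist_force": force on the tool from outside, world axes, zero at the start; "ft_torque": the same for the moment, N m; "finger_gap": finger opening in m.
Only numpy, scipy, OpenCV 4.12 (cv2) and the standard library are available. Lean on these libraries where they do the work, as an engineer would, in place of code of your own. Each camera call takes 0.05 s, during which the arm holds its last target. There are 200 camera calls.

## Working session

There is one attempt and no reset: what is moved stays moved. The work goes in short steps, each a Python script; the robot and the scene stay as the last script left them, time stands still between calls to the robot, and variables do not carry over. Pictures are saved under pics/ and viewed, about 8 in all and at most 12, crops included, and the job is handed in when it is done.

```bash
mkdir -p pics; ls; python3 - <<'E'
from rig import *
import cv2, numpy as np
for n in ("top","side"):
    im,d=camera(n); p=camera_params(n)
    cv2.imwrite(f"pics/{n}0.png",im[:,:,::-1]); np.savez(f"{n}0.npz",im=im,d=d,**p)
    print(n,p)
print(camera_params("wrist")); s=sense(); print(s["time_s"],s["position"],s["tcp_rot"],s["finger_gap"])
E
```

```text
pics
top {'K': array([[508.47715606,   0.        , 285.27525082],
       [  0.        , 508.47715606, 219.80487952],
       [  0.        ,   0.        ,   1.        ]]), 'position': array([0.46743663, 0.01510795, 1.13619958]), 'rotation': array([[-1.92888984e-02, -9.98576258e-01,  4.97332476e-02],
       [-9.99813578e-01,  1.92220171e-02, -1.82277703e-03],
       [ 8.64208531e-04, -4.97591356e-02, -9.98760873e-01]])}
side {'K': array([[513.57503736,   0.        , 280.86533511],
       [  0.        , 513.57503736, 208.98613316],
       [  0.        ,   0.        ,   1.        ]]), 'position': array([ 0.09114073, -1.01817135,  0.6041521 ]), 'rotation': array([[ 0.91289516, -0.19068861,  0.3609159 ],
       [-0.40800608, -0.39943077,  0.82096656],
       [-0.01238806, -0.89671228, -0.44244052]])}
{'K': array([[325.1922621 ,   0.        , 281.19553088],
       [  0.        , 325.1922621 , 206.94648348],
       [  0.        ,   0.        ,   1.        ]]), 'tool_from_camera': array([[-5.62897619e-04, -3.15190956e-01,  9.49028105e-01,
        -1.17539289e-01],
       [ 1.12255828e-04, -9.49028270e-01, -3.15190944e-01,
         8.08372307e-02],
       [ 9.99999835e-01, -7.08862955e-05,  5.69587775e-04,
         6.44567610e-04],
       [ 0.00000000e+00,  0.00000000e+00,  0.00000000e+00,
         1.00000000e+00]])}
0.1 [0.20949748 0.64117073 0.2553694 ] [[-4.71012530e-04 -9.50559506e-01  3.10542114e-01]
 [-1.68067971e-03  3.10542462e-01  9.50558023e-01]
 [-9.99998477e-01 -7.41970920e-05 -1.74385547e-03]] 0.0853624885908879
```

View pics/top0.png

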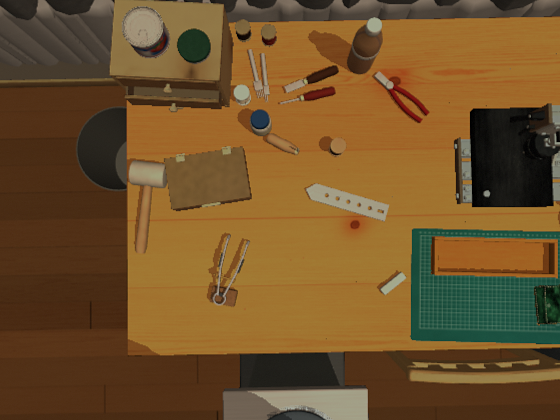

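View pics/side0.png

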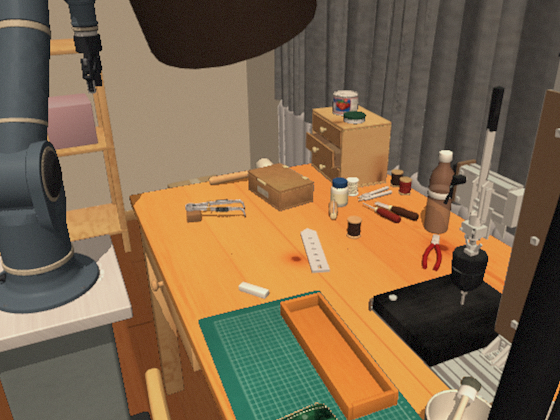

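Top view: dividers with bow near (219,298) and points near (226,236)/(247,241). The template's arrow tip is at (308,190), its square end at (388,213). The spool is at (337,146), awl (283,144), eraser (392,283).

```bash
cat > h.py <<'E'
import numpy as np, cv2
def load(n): return dict(np.load(f"{n}.npz"))
def ray(P,u,v,z):
    d=P["rotation"]@np.linalg.inv(P["K"])@np.array([u,v,1.]); c=P["position"]
    return c+d*(z-c[2])/d[2]
def px(P,X):
    p=P["K"]@(P["rotation"].T@(np.asarray(X)-P["position"])); return p[:2]/p[2]
E
python3 - <<'E'
from h import *
P=load("top0"); im=P["im"]; hsv=cv2.cvtColor(im,cv2.COLOR_RGB2HSV)
m=((hsv[...,1]<90)&(hsv[...,2]>110)).astype(np.uint8); m[:, :300]=0; m[:,395:]=0; m[:180]=0; m[225:]=0
cs,h=cv2.findContours(m,cv2.RETR_CCOMP,cv2.CHAIN_APPROX_NONE)
for c,hh in zip(cs,h[0]):
    if len(c)<4: continue
    (x,y)=c[:,0].mean(0); print(len(c),hh[3],x,y,ray(P,x,y,.006))
    if len(c)>100:
        r=cv2.minAreaRect(c); print(r,[ray(P,*q,.006)[:2].round(4) for q in cv2.boxPoints(r)])
        print("arrow",ray(P,*c[c[:,0,0].argmin(),0],.006))
for k in [(180,210),(230,300)]: pass
a=cv2.resize(im[215:320,190:290],None,fx=4,fy=5.6,interpolation=cv2.INTER_CUBIC)
a=cv2.resize(im[220:315,195:270],None,fx=6,fy=6,interpolation=cv2.INTER_CUBIC)
b=cv2.resize(im[178:225,300:396],None,fx=3.5,fy=3.5,interpolation=cv2.INTER_CUBIC)
o=np.zeros((570,450+336,3),np.uint8); o[:,:450]=a; o[:b.shape[0],450:]=b
cv2.imwrite("pics/crop1.png",o[:,:,::-1])
E
```

```text
180 -1 348.31666666666666 201.46666666666667 [ 0.56194171 -0.12828297  0.006     ]
((346.21099853515625, 200.78921508789062), (83.80670928955078, 16.821256637573242), 16.53483772277832) [array([ 0.574 , -0.0289]), array([ 0.6099, -0.0404]), array([ 0.5531, -0.2183]), array([ 0.5173, -0.2066])]
arrow [ 0.59166234 -0.03453783  0.006     ]
18 0 380.0 210.83333333333334 [ 0.53966126 -0.19832851  0.006     ]
13 0 368.9230769230769 207.69230769230768 [ 0.54714788 -0.17384521  0.006     ]
12 0 358.5 204.5 [ 0.55472542 -0.15080816  0.006     ]
13 0 347.6923076923077 201.30769230769232 [ 0.56232391 -0.12689996  0.006     ]
12 0 336.9166666666667 198.08333333333334 [ 0.56999722 -0.10305088  0.006     ]
12 0 326.0833333333333 194.91666666666666 [ 0.57754843 -0.07905586  0.006     ]
```

View pics/crop1.png

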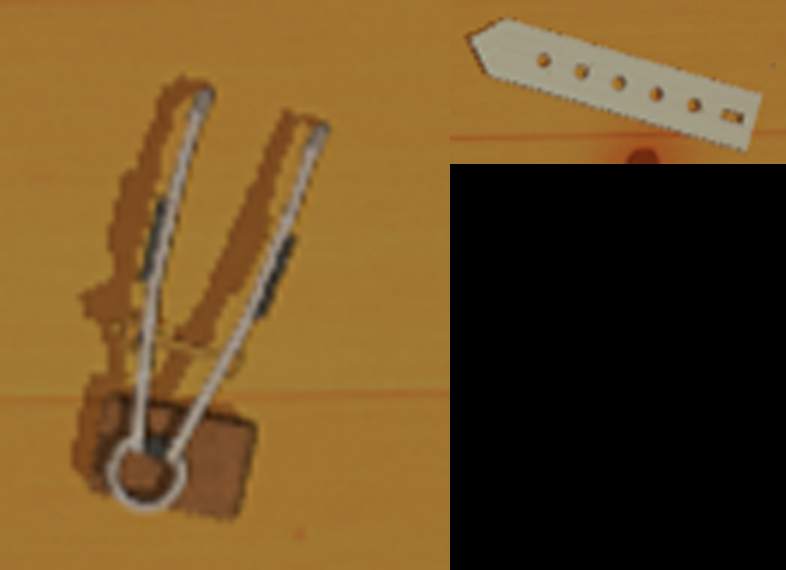

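Crop: legs end at about (229.2,235.5) and (248.3,241.7). The grip plates are at (220.8,260) and (241.2,266.2), the bow ring at (219.3,298.7). The five holes come out 25.1 mm apart, as specified.

```bash
cat >> h.py <<'E'
def frame(u,flip=0):  # u = unit dividers-x (2D); tool x down, z along +-dividers y
    X=np.array([0,0,-1.]); Z=np.array([-u[1],u[0],0.])*(-1 if flip else 1)
    return np.column_stack([X,np.cross(Z,X),Z])
E
python3 - <<'E'
from h import *; from rig import *
P=load("top0")
H=np.array([[.53966,-.19833]]) # slot unused
h=np.array([[.57755,-.07906],[.57000,-.10305],[.56232,-.12690],[.55473,-.15081],[.54715,-.17385]])
t=np.arange(5); f=np.polyfit(t,h,1); res=h-(np.outer(t,f[0])+f[1]); print("pitch",np.linalg.norm(f[0]),abs(res).max())
y=-f[0]/np.linalg.norm(f[0]); o=f[1]+f[0]/2; print("ty",y,"origin",o,"yaw",np.degrees(np.arctan2(-y[0],y[1])))
pl,pr=[ray(P,*q,.032)[:2] for q in [(229.2,235.5),(248.3,241.7)]]
gl,gr=[ray(P,*q,.0335)[:2] for q in [(220.8,260),(241.2,266.2)]]
b=ray(P,219.3,298.7,.027)[:2]
print("pts",pl,pr,np.linalg.norm(pl-pr),"grips",gl,gr,np.linalg.norm(gl-gr),"bow",b)
gm=(gl+gr)/2; pm=(pl+pr)/2
for v in (pm-b,gm-b): print(np.linalg.norm(v),np.degrees(np.arctan2(v[1],v[0])))
for v in (pl-pr,gl-gr): print(np.degrees(np.arctan2(-v[0],v[1])))
u=(pm-b)/np.linalg.norm(pm-b); print("u",u,"gm",gm)
ux=np.array([y[1],-y[0]])
for fl in (0,1):
  for nm,p,uu in (("grasp",gm,u),("dip",o-57e-3*ux,ux)):
    for z in (.033,.15): q=inverse_kinematics([*p,z],frame(uu,fl)); print(fl,nm,z,None if q is None else np.round(q,2))
E
```

```text
pitch 0.024923266338905098 0.0003519999999999357
ty [0.30521682 0.95228289] origin [ 0.5737605 -0.091133 ] yaw -17.7712085567744
pts [0.4906571  0.13545248] [0.47641284 0.09421255] 0.04363061598476603 grips [0.4380127  0.15418058] [0.42379781 0.11027585] 0.04614854059895032 bow [0.35426504 0.15933587]
0.13671600133928333 -18.99688722108201
0.08129297599723989 -19.478693251337553
-19.054892289813054
-17.94023438989966
u [ 0.94553626 -0.32551679] gm [0.43090525 0.13222822]
0 grasp 0.033 [-0.48  0.46  0.11  2.24 -0.11  0.45  0.96]
0 grasp 0.15 [-0.59  0.24  0.23  2.17 -0.08  0.74  0.93]
0 dip 0.033 [-0.21  0.56  0.35  2.08 -0.35  0.56  1.65]
0 dip 0.15 [-0.37  0.39  0.55  2.02 -0.28  0.81  1.59]
1 grasp 0.033 [-1.08  0.65  0.91  2.27 -0.91  0.65 -1.39]
1 grasp 0.15 [-1.28  0.43  1.13  2.2  -0.54  0.83 -1.71]
1 dip 0.033 [-0.43  0.63  0.65  2.09 -0.65  0.63 -1.21]
1 dip 0.15 [-0.75  0.59  1.13  2.04 -0.67  0.94 -1.15]
```

```bash
cat >> h.py <<'E'
def snap(name):
    from rig import camera,camera_params,sense
    s=sense(); im,d=camera("wrist"); p=camera_params("wrist")
    cv2.imwrite(f"pics/{name}.png",im[:,:,::-1])
    T=np.eye(4); T[:3,:3]=s["tcp_rot"]; T[:3,3]=s["position"]; W=T@p["tool_from_camera"]
    D=dict(im=im,d=d,K=p["K"],W=W); np.savez(name+".npz",**D); return D
def wray(D,u,v,z):
    K=D["K"]; a=np.array([u-K[0,2],v-K[1,2]]); r=np.linalg.norm(a); th=r/K[0,0]
    d=D["W"][:3,:3]@np.array([*(a/r*np.sin(th)),np.cos(th)]); c=D["W"][:3,3]
    return c+d*(z-c[2])/d[2]
def wpx(D,X):
    p=D["W"][:3,:3].T@(np.asarray(X)-D["W"][:3,3]); r=np.hypot(*p[:2]); th=np.arctan2(r,p[2])
    return D["K"][:2,2]+p[:2]/r*th*D["K"][0,0]
E
python3 - <<'E'
from h import *; from rig import *
u=np.array([np.cos(np.radians(-18.9)),np.sin(np.radians(-18.9))])
movep([.4309,.1322,.13],frame(u,1))
D=snap("w1"); s=sense(); print(s["time_s"],s["position"],s["joint_pos"].round(2),s["wrist_force"])
E
```

```text
2.2 [0.43116474 0.13307176 0.13003507] [-1.26  0.49  1.12  2.21 -0.62  0.81 -1.63] [0.89220519 0.58630894 0.06300715]
```

View pics/w1.png

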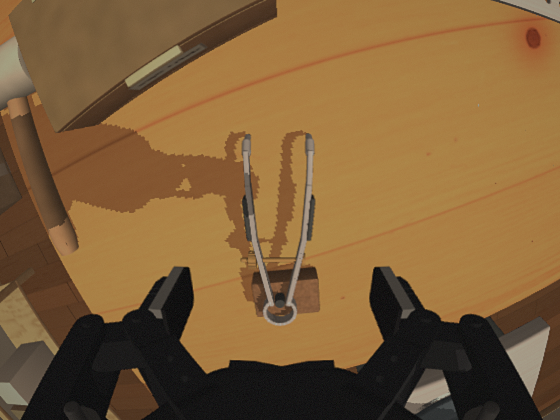

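Wrist view: knees (leg ends) at about (247,143) and (309,144), grip plates at (246,217) and (311,217), bow ring centre at (280,313). The fingers are well clear.

```bash
python3 - <<'E'
from h import *
D=load("w1"); im=D["im"]
hsv=cv2.cvtColor(im,cv2.COLOR_RGB2HSV)
# dark ridged plates
m=((hsv[...,2]<75)&(hsv[...,1]<110)).astype(np.uint8)
m[:185]=0;m[250:]=0;m[:,:225]=0;m[:,335:]=0
n,l,st,c=cv2.connectedComponentsWithStats(m)
for i in range(1,n):
    if st[i,4]>20: print(st[i],c[i],wray(D,*c[i],.0335))
K=[wray(D,*q,.032)[:2] for q in [(247,143),(309,144)]]; G=[wray(D,*q,.0335)[:2] for q in [(245.5,217),(311.5,217)]]; b=wray(D,280,313,.027)[:2]
for a in (K,G): print(a,np.linalg.norm(a[0]-a[1]),np.degrees(np.arctan2(-(a[0]-a[1])[0],(a[0]-a[1])[1])), np.mean(a,0))
for a in (K,G): v=np.mean(a,0)-b; print(np.linalg.norm(v),np.degrees(np.arctan2(v[1],v[0])))
print(D["d"][143,247],D["d"][217,245])
E
```

```text
[242 195   9  46 190] [246.02631579 217.34736842] [0.44164056 0.1564866  0.0335    ]
[307 195   7  45 156] [310.17307692 217.92948718] [0.42671226 0.11385646 0.0335    ]
[array([0.4903486, 0.1378261]), array([0.47637178, 0.09896514])] 0.04129800604907571 -19.781743967420102 [0.48336019 0.11839562]
[array([0.44200366, 0.15674775]), array([0.42707551, 0.11276413])] 0.04644791352663064 -18.74733816122381 [0.43453958 0.13475594]
0.13956993626624653 -18.31200706330939
0.08808156128256407 -18.18658763129238
0.22105676 0.22745983
```

```bash
python3 - <<'E'
from h import *; from rig import *
u=np.array([np.cos(np.radians(-18.8)),np.sin(np.radians(-18.8))]); R=frame(u,1)
p=np.array([.4328,.1337])
move_l([*p,.031],R,feed=.1)
print(sense()["position"],sense()["wrist_force"])
command_gripper(.052,30); print(sense()["finger_gap"])
command_gripper(.038,30); s=sense(); print(s["finger_gap"],s["wrist_force"],s["time_s"])
snap("w2")
move_l([*p,.085],R,feed=.08); sleep(.2)
snap("w3"); im,d=camera("side"); np.savez("side1.npz",im=im,d=d,**camera_params("side"))
s=sense(); print(s["finger_gap"],s["wrist_force"],s["ft_torque"],s["position"],s["time_s"])
a=cv2.imread("pics/w3.png")[40:340,160:400]; c=cv2.resize(im[170:250,150:270,::-1],None,fx=4,fy=4)
o=np.zeros((600,780,3),np.uint8); b=cv2.resize(a,None,fx=1.25,fy=1.25); o[:b.shape[0],:b.shape[1]]=b; o[:320,300:780]=c
cv2.imwrite("pics/c3.png",o)
E
```

```text
[0.43315114 0.13371154 0.03135266] [-0.76164062 -0.18445756 -0.81958242]
0.05162627164423328
0.038025480261127106 [-0.82256066 -0.78569085 12.78179187] 4.1
0.03798249021116227 [ 0.32189006  0.25582215 -0.8640128 ] [-0.00130665  0.05713919 -0.05352724] [0.43266575 0.13355471 0.08474414] 5.275
```

View pics/c3.png

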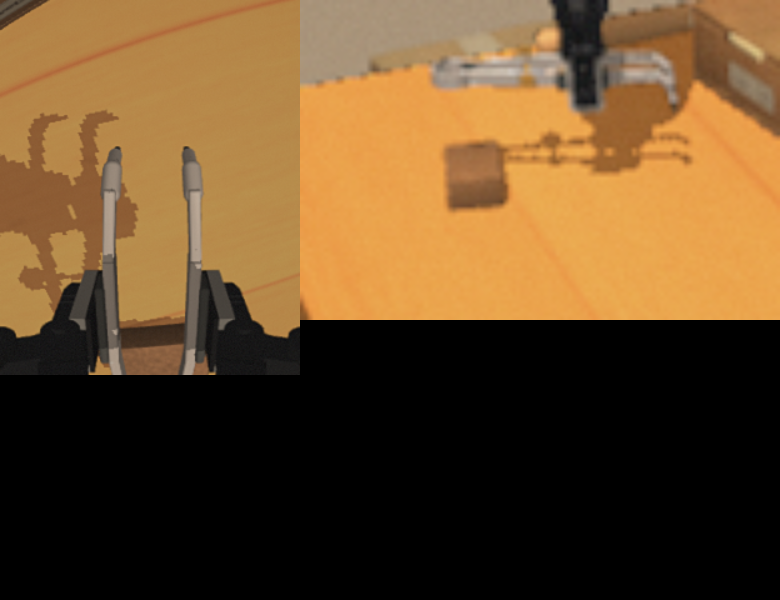

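Crop: the dividers are held level. The tips are at about full-image (253.6,158.4) and (308.8,158.4), legs roughly parallel.

```bash
cat >> h.py <<'E'
def wdepth(D,u,v):
    K=D["K"]; a=np.array([u-K[0,2],v-K[1,2]]); r=np.linalg.norm(a); th=r/K[0,0]
    d=np.array([*(a/r*np.sin(th)),np.cos(th)]); z=D["d"][int(round(v)),int(round(u))]
    return (D["W"]@np.append(d/d[2]*z,1))[:3]
E
python3 - <<'E'
from h import *
D=load("w3")
# all 3D points in leg-end region above desk
for nm,(u0,u1) in dict(L=(240,262),R=(300,322)).items():
    pts=[]
    for v in range(150,200):
        for u in range(u0,u1):
            X=wdepth(D,u,v)
            if .03<X[2]<.1: pts.append([u,v,*X])
    pts=np.array(pts); 
    for v in (range(152,180,2)):
        s=pts[pts[:,1]==v]
        if len(s): print(nm,v,s[:,0].min(),s[:,0].max(),s[:,2:].mean(0).round(4))
T=D["W"]@np.linalg.inv(np.eye(4))
big=cv2.resize(D["im"][135:215,225:340],None,fx=6,fy=6,interpolation=cv2.INTER_CUBIC); cv2.imwrite("pics/c4.png",big[:,:,::-1])
E
```

```text
L 158 251.0 255.0 [0.49   0.1284 0.0552]
L 160 248.0 256.0 [0.4902 0.1281 0.0621]
L 162 247.0 257.0 [0.4897 0.1281 0.0645]
L 164 247.0 257.0 [0.4891 0.1282 0.066 ]
L 166 246.0 257.0 [0.4887 0.1284 0.0681]
L 168 246.0 256.0 [0.4883 0.1285 0.0704]
L 170 244.0 256.0 [0.4882 0.1287 0.0735]
L 172 243.0 256.0 [0.4877 0.129  0.0745]
L 174 242.0 257.0 [0.4869 0.1292 0.0748]
L 176 242.0 257.0 [0.4863 0.1294 0.0756]
L 178 242.0 257.0 [0.4857 0.1295 0.0763]
R 158 306.0 310.0 [0.4818 0.1046 0.055 ]
R 160 306.0 314.0 [0.4823 0.1042 0.0633]
R 162 305.0 315.0 [0.4817 0.1045 0.0645]
R 164 306.0 315.0 [0.4813 0.1046 0.0669]
R 166 306.0 316.0 [0.4807 0.1047 0.0683]
R 168 306.0 316.0 [0.4804 0.105  0.0704]
R 170 307.0 317.0 [0.4802 0.105  0.0737]
R 172 307.0 319.0 [0.4794 0.1048 0.0745]
R 174 306.0 319.0 [0.4789 0.1053 0.0751]
R 176 306.0 320.0 [0.4781 0.1053 0.0753]
R 178 306.0 320.0 [0.4775 0.1056 0.076 ]
```

View pics/c4.png

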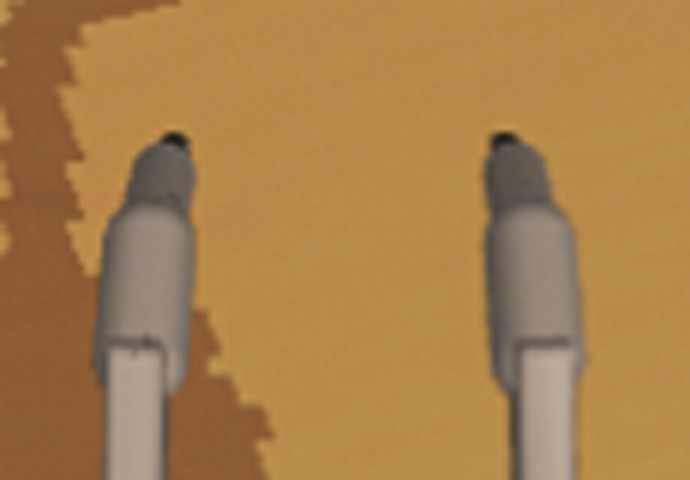

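Tips measure 25.2 mm apart at yaw −19°, about 31–33 mm below the TCP. Next I'll touch bare desk lightly beside the template for the exact tip height. After that I'll hover over the holes and look.

```bash
cat > plan.py <<'E'
from h import *
a=np.radians(-17.77+.2); ux=np.array([np.cos(a),np.sin(a)])
yaw=np.radians(-18.8+1.2); u=np.array([np.cos(yaw),np.sin(yaw)]); R=frame(u,1)
off=.0559*np.array([np.cos(np.radians(-16.56)),np.sin(np.radians(-16.56))])  # TCP -> tip midpoint
o=np.array([.57376,-.09113])
E
python3 - <<'E'
from plan import *; from rig import *
p=o-off
t=p-.06*ux
move_l([*t,.085],R,feed=.12)
move_l([*t,.042],R,feed=.1); sleep(.2)
f0=sense()["wrist_force"]
r=move_l([*t,.022],R,feed=.012,until_force=2.0); s=sense(); print(r,s["position"],s["wrist_force"]-f0)
zc=s["position"][2]
move_l([*t,zc+.03],R,feed=.08)
move_l([*p,zc+.03],R,feed=.1); sleep(.3)
s=sense(); print(s["position"],s["finger_gap"],s["time_s"],s["wrist_force"])
D=snap("w5")
big=cv2.resize(D["im"][125:225,215:350],None,fx=5.8,fy=5.8,interpolation=cv2.INTER_CUBIC); cv2.imwrite("pics/c5.png",big[:,:,::-1])
E
```

```text
True [ 0.46255032 -0.05697319  0.03125446] [0.20928209 1.94793109 0.28836262]
[ 0.51983347 -0.07494747  0.0612874 ] 0.03853100707446286 10.3333 [-0.64408898 -0.31041041 -2.03807718]
```

View pics/c5.png

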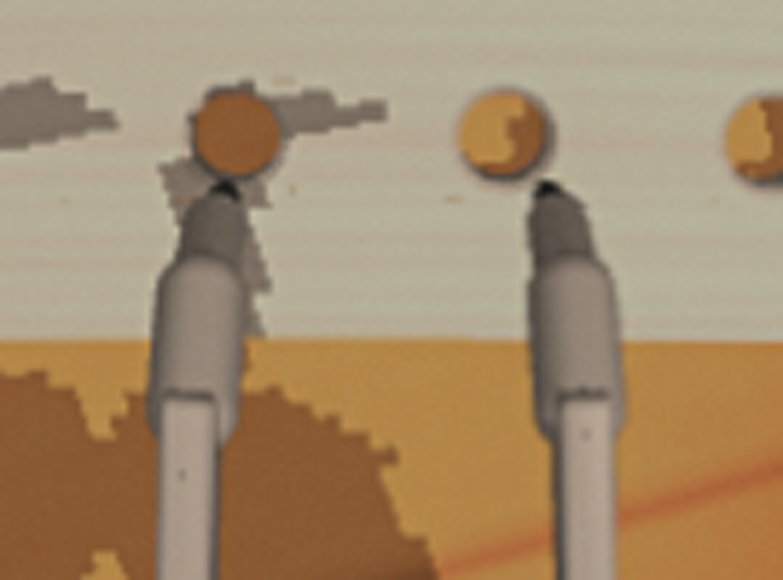

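Crop: hole centres are at full-image (255.9,148.3) and (302.1,148.3), the tips at (254.0,157.2) and (309.1,157.1). The force stop was lateral (fy), so it isn't a trustworthy contact height and I'll use depth instead.

```bash
python3 - <<'E'
from h import *; from rig import *
import plan
def tipz(n,tcpz,pxs,v0,v1):
    D=load(n)
    for u,v in pxs:
        best=[]
        for vv in range(v0,v1):
            for uu in range(int(u)-6,int(u)+7):
                X=wdepth(D,uu,vv)
                if tcpz-.06<X[2]<tcpz-.02 : best.append((X[2],uu,vv,*X[:2]))
        best.sort(); print(n,[(b[1],b[2],round(tcpz-b[0],4)) for b in best[:8]])
tipz("w3",.08474,[(254,158),(309,158)],155,164)
tipz("w5",.0613,[(254,157),(309,157)],153,163)
D=load("w5")
print("template z",[wdepth(D,u,v)[2].round(4) for u,v in [(280,150),(280,165),(230,150),(330,160)]],"desk",[wdepth(D,u,v)[2].round(4) for u,v in [(280,200),(255,148)]])
H=[wray(D,*q,.006) for q in [(255.9,148.3),(302.1,148.3)]]; print("holes",H,np.linalg.norm(H[0]-H[1]),np.degrees(np.arctan2(-(H[0]-H[1])[0],(H[0]-H[1])[1])))
for dz in (.031,.033):
    T=[wray(D,*q,.0613-dz+.0005) for q in [(254.0,157.2),(309.1,157.1)]]; print("tips",T,np.linalg.norm(T[0]-T[1]),np.degrees(np.arctan2(-(T[0]-T[1])[0],(T[0]-T[1])[1])), "move",((H[0]+H[1])/2-(T[0]+T[1])/2)[:2])
print("nominal o",plan.o)
E
```

```text
w3 [(255, 157, np.float64(0.0339)), (254, 157, np.float64(0.032)), (252, 157, np.float64(0.0318)), (251, 158, np.float64(0.0312)), (256, 159, np.float64(0.0308)), (256, 160, np.float64(0.0307)), (255, 158, np.float64(0.0299)), (254, 158, np.float64(0.0298))]
w3 [(310, 157, np.float64(0.0326)), (308, 157, np.float64(0.0315)), (309, 157, np.float64(0.0312)), (307, 157, np.float64(0.0311)), (306, 158, np.float64(0.0308)), (310, 158, np.float64(0.03)), (308, 158, np.float64(0.0295)), (306, 159, np.float64(0.0295))]
w5 [(256, 155, np.float64(0.0599)), (252, 154, np.float64(0.0597)), (254, 154, np.float64(0.0595)), (250, 153, np.float64(0.0593)), (254, 155, np.float64(0.0593)), (257, 155, np.float64(0.0592)), (251, 154, np.float64(0.0587)), (253, 155, np.float64(0.0587))]
w5 [(303, 155, np.float64(0.0591)), (305, 154, np.float64(0.0589)), (306, 153, np.float64(0.0585)), (304, 155, np.float64(0.0573)), (315, 155, np.float64(0.0568)), (305, 158, np.float64(0.0568)), (307, 153, np.float64(0.0568)), (314, 159, np.float64(0.0567))]
template z [np.float64(0.0063), np.float64(0.0058), np.float64(0.0061), np.float64(0.006)] desk [np.float64(-0.0013), np.float64(0.0005)]
holes [array([ 0.57836624, -0.07852356,  0.006     ]), array([ 0.57088467, -0.10206721,  0.006     ])] 0.02470379968226638 -17.62894280033484
tips [array([ 0.57745615, -0.07930173,  0.0308    ]), array([ 0.56983278, -0.10352695,  0.0308    ])] 0.025396393862061772 -17.468138708199525 move [0.00098099 0.00111895]
tips [array([ 0.57718395, -0.07903589,  0.0288    ]), array([ 0.56945756, -0.10358847,  0.0288    ])] 0.025739586733357182 -17.468138708199465 move [0.0013047  0.00101679]
nominal o [ 0.57376 -0.09113]
```

```bash
cat >> plan.py <<'E'
p2=o-off+np.array([.0010,.0010])
E
python3 - <<'E'
from plan import *; from rig import *
move_l([*p2,.050],R,feed=.05)
def F(n=12):
    a=[]
    for _ in range(n): a.append(sense()["wrist_force"]); sleep(.02)
    return np.mean(a,0),np.std(a,0)
sleep(.2); print("free",F())
r=move_l([*p2,.0365],R,feed=.02,until_force=6); sleep(.25)
s=sense(); print(r,s["position"],s["finger_gap"],s["time_s"],F())
D=snap("w6")
big=cv2.resize(D["im"][125:225,215:350],None,fx=5.8,fy=5.8,interpolation=cv2.INTER_CUBIC); cv2.imwrite("pics/c6.png",big[:,:,::-1])
E
```

```text
free (array([-0.12836265, -0.01144611, -0.95237802]), array([0.55234036, 0.54919368, 0.53074731]))
False [ 0.52124905 -0.07417067  0.03659748] 0.03831783940024787 12.2333 (array([ 0.06588642,  0.22876323, -1.05599592]), array([0.41637452, 0.41946185, 0.48192697]))
```

View pics/c6.png

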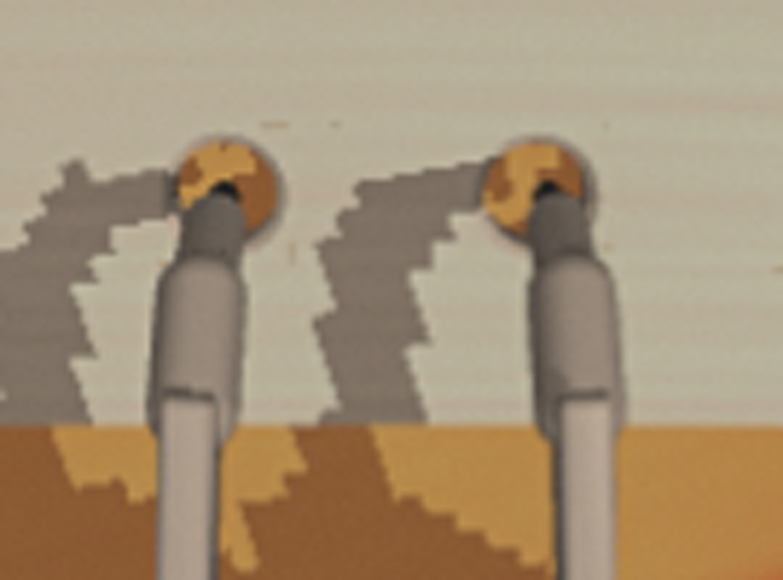

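Crop: both tips sit inside the holes near the centres (tips (226,190) and (548,188), holes (229,188) and (540,188)), slightly wide at about 25.7 mm. No contact force. I'll trim the squeeze, then feel for the desk in small steps and back off.

```bash
python3 - <<'E'
from plan import *; from rig import *
p3=p2+0.0002*ux
def F(n=10):
    a=[]
    for _ in range(n): a.append(sense()["wrist_force"]); sleep(.015)
    return np.mean(a,0)
command_gripper(.0376,30); f0=F(14); print(sense()["finger_gap"],f0,sense()["time_s"])
z=.0365
while z>.0285:
    z-=.0006; move_l([*p2,z],R,feed=.01); sleep(.08); f=F()-f0; print(round(z,4),sense()["position"][2].round(4),f.round(2))
    if f[2]>1.0: 
        f=F()-f0; print("again",f.round(2))
        if f[2]>.8: break
print(sense()["time_s"])
zc=z
move_l([*p2,zc+.0035],R,feed=.02); sleep(.3)
s=sense(); print("final",s["position"],s["finger_gap"],F(14)-f0,s["time_s"])
D=snap("w7"); im,d=camera("side"); 
a=cv2.resize(D["im"][125:225,215:350],None,fx=5.8,fy=5.8,interpolation=cv2.INTER_CUBIC); cv2.imwrite("pics/c7.png",a[:,:,::-1])
E
```

```text
0.03779992836995013 [-0.07906146 -0.09037059 -1.08014378] 12.9333
0.0359 0.0359 [0.08 0.38 0.36]
0.0353 0.0353 [0.23 0.02 0.17]
0.0347 0.0347 [ 0.11  0.12 -0.07]
0.0341 0.0341 [ 0.13 -0.17 -0.19]
0.0335 0.0335 [ 0.25  0.07 -0.09]
0.0329 0.0329 [0.02 0.19 0.18]
0.0323 0.0323 [0.26 0.4  0.19]
0.0317 0.0317 [-0.25  0.03  0.2 ]
0.0311 0.0311 [-0.41  0.25  1.65]
again [-0.69  0.57  1.94]
17.6
final [ 0.5211455  -0.07417054  0.03452313] 0.03783474768215659 [-0.15017755 -0.08166752  0.08054824] 18.225
```

View pics/c7.png

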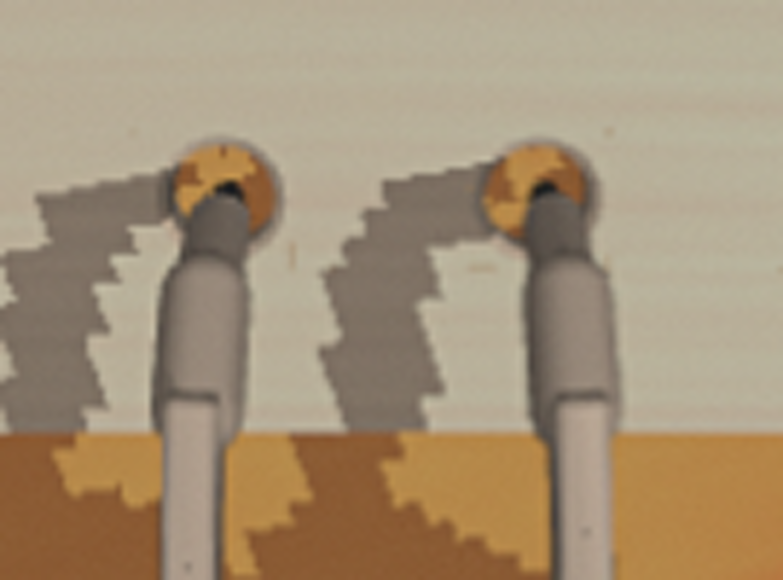

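Crop: tips (230,188) and (544,188) against hole centres of about (227,190) and (540,190), so they are centred within about 0.4 mm with a gap of about 25 mm. Desk contact came at TCP z ≈ 0.0312, and the tips now hang about 3.3 mm above it.

```bash
python3 - <<'E'
from rig import *
s=sense(); print(s["time_s"],abs(s["qd"]).max(),s["finger_gap"],s["wrist_force"]); print(finish_job())
E
```

```text
18.5583 0.002106596127697088 0.03771995623234271 [ 0.15704024 -0.55832457 -1.40630104]
the job is handed in; nothing more can be done
None
```

I handed the job in at 18.6 s, with the dividers squeezed between the fingers and both points hanging free in the two holes nearest the arrow end.

**Final checks:**
- **Point gap:** the points are about 25 mm apart in the last wrist picture (finger opening 37.8 mm), each within about 0.4 mm of its hole centre.
- **Height:** I found the desk by lowering in 0.6 mm steps until a steady 1.7–1.9 N showed, then raised 3.4 mm. The tips hang about 3.3 mm above the desk, roughly mid-way through the 6 mm template.
- **Free and steady:** the force in the final pose was within 0.2 N of the free-hanging value, and the arm was still. The template, awl, spool and eraser were never gripped or knowingly touched. I took no last overall picture, so the evidence is the wrist view and the force readings.

**What disagreed:**
- **First desk touch:** it stopped on a sideways force reading, so I discarded that height and repeated the touch inside the holes.
- **Closing the fingers:** this pressed the points onto the desk with about 13 N for a moment. The grasp held level afterwards.

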